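# Open the guard over the bearing

### The job

Two identical inspection nests stand on the bench, each under a hinged, barred guard with a yellow frame. Open the guard that covers the steel bearing: take its black bar handle, swing it up and over past upright, and let go so that it stays open by itself, leaning back on its rear stop. Leave the other guard, over the black nut, shut, and leave the bearing lying in its nest.

Things in the scene. Friction and masses are not known exactly. Their poses are not given: they have to be found in the camera images.
- guard_bearing (a joint): Hinge angle of the guard over the steel bearing: 0 = shut and level, pi/2 = upright (the balance point), 2.0 = fully open, leaning back on its rear stop. The hinge is almost free: let go below pi/2 it falls shut, beyond pi/2 it falls open. The guard weighs about 0.22 kg (varies); the nest is fixed to the bench.
- guard_bearing_bar (a point): Middle of the black bar handle (12 mm round, 98 mm free between the yellow arms) of the guard over the bearing. Turns with the guard: y along bar and hinge, x from the bar to the hinge line, 150 mm off (swing radius). Shut: bar and hinge both 65 mm above the bench, z up, hinge on the far side. Free beside the bar: 54 mm to the barred part, open below except an 18 mm base plate from 25 mm behind it.
- guard_nut (a joint): Hinge angle of the identical second guard, over the black nut: 0 = shut. It must stay shut.
- bearing: The steel ball bearing, 70 mm in diameter and 17 mm high, lying loose in its nest under the first guard; origin at the centre of its underside, 22 mm above the bench top. The nest's centre is 97 mm from the bar towards the hinge.

How it is judged:
At the end, for the whole second after the job is handed in: The guard over the bearing rests open and still, leaning back past upright (hinge above 1.8 rad), the guard over the nut is shut (below 0.1 rad), and the bearing lies within 15 mm of where it was (value of joint guard_bearing above 1.8 rad and velocity of joint guard_bearing between -0.05 and 0.05 rad/s and value of joint guard_nut below 0.1 rad and distance of bearing from where it was at the start of the episode below 0.015 m); the robot touches nothing.
It fails at once if the guard over the nut was opened (more than 0.2 rad) (value of joint guard_nut above 0.2 rad).
It also fails if it takes over 35 s, if anything falls off the work surface, if the arm or the gripper's body presses on something with over 40 N, if the wrist force passes 120 N, or if a joint passes its speed limit or range.

### The arm

A 7-joint arm with a two-finger parallel gripper is mounted at the origin on a cart in front of the work surface, level with it; the furniture and walls round the work are solid. World frame = base frame: x ahead of the robot, y to its left, z up, the work surface at z = 0. Lengths are in m, angles in rad, forces in N, time in s.
With the tool pointing down it reaches from about 0.425 to 0.875 m from the base axis. Payload 4.7 kg.
Tool frame: the origin (TCP) lies midway between the tips of the shut fingers; the grasp point (between the pads) lies 19 mm behind it (ctrl.grip_depth is the distance from the TCP to the grasp point, in m); z points along the fingers, y is the direction in which the jaws open and shut (so a half turn about z gives the same grasp; the last joint's range is limited). The gripper opens to 87 mm and grips with 3 to 60 N. Pads are 19 mm wide; open, the fingers measure 117 mm over their backs; the gripper's body (75 mm by 190 mm) begins 51 mm behind the grasp point.
Start: joints at [1.239, 0.321, -0.07, 1.45, 0.023, 1.371, -0.057], TCP at [0.22, -0.612, 0.223] pointing down, gripper open.
Joint ranges: [-2.86, 2.86], [-0.3, 2.09], [-1.38, 1.24], [0.06, 2.45], [-1.56, 4.7], [0.09, 2.05], [-2.69, 2.69]. Speed limits (rad/s): [2.57, 2.57, 3.14, 3.14, 3.14, 3.14, 3.14].

### API

Orientations are given as a rotation vector (axis times angle).
In Python, from bench import ctrl gives the robot as it stands. The module is installed in compiled form; this text tells all that it offers.
- The arm moves only by the shell command python3 -m inch 'ROWS' [FORCE]. ROWS is JSON, a list of rows, each a list of 5 numbers: the opening, from -1 (shut) to 1 (fully open), so that 0 is half open, then the shift along the tool's x, y, z in mm, then the turn about the tool's z in rad. In form: [[fingers, tx, ty, tz, twist], ...]. A call has 1 to 5 rows; each row shifts and turns the pose as measured when the row begins, along the tool's axes as they then stand; what a row does not reach is not made up. A row lasts 1/8 s, in which the tool goes at most 62.5 mm and 10.7 degrees, less where a joint would pass 70% of its speed; a pose out of reach is approached as far as the arm can. A call is refused whole if a number of a shift passes 62.5 or a number of a turn 0.188, either way. A call with a gripper value outside its range is refused whole. The fingers move at their own pace and stop on an object; FORCE is the grip in N (left out, the last holds). Time passes only in rows, so rows that do not move let the fingers close. It gives the time, the measured TCP pose, the force and the opening at its end, in the units of the state.
- ctrl.get_state(): the state, without advancing time (a new reading comes with each control period).
- ctrl.get_image(name): name is "scene" or "top"; returns a dict with "color" (420x560x3 uint8, red, green, blue), "range_z" (420x560 float32, m along the optical axis (not along the pixel's ray), 0 where there is no reading), "K" (3x3 intrinsics, pixels), "R" (3x3) and "t" (3): a world point X has camera coordinates R X + t. Camera axes: x right, y down, z forward; pixel columns grow to the right and rows downward; lengths in m; the calibration is good to about 2 mm. A picture is of the moment at which its call begins.
- ctrl.close_job(): hands the job in, once; it reports no verdict.
The state is a dict: "time": time; "joint_positions": joint angles; "qd": joint speeds; "joint_torque": joint torques, N m; "position": TCP position; "tool_rot": TCP orientation; "ft_force": force on the tool from outside, world axes, zero at the start; "torque": the same for the moment, N m; "grip_width": opening from 0.0 (shut) to 1.0 (fully open).
Only numpy, scipy, OpenCV 4.12 (cv2) and the standard library are available. Lean on these libraries where they do the work, as an engineer would, in place of code of your own. Each camera call takes 0.05 s, during which the arm holds its last target. There are 200 camera calls.

## Working session

There is one attempt and no reset: what is moved stays moved. The work goes in short steps, Python scripts to look and compute and a shell command to move; the robot and the scene stay as the last step left them, time stands still between calls to the robot, and variables do not carry over. Pictures are saved under pics/ and viewed, about 8 in all and at most 12, crops included, and the job is handed in when it is done.

```bash
mkdir -p pics; cat > h.py <<'E'
import numpy as np, cv2
from bench import ctrl
def snap(n,fn):
    d=ctrl.get_image(n); cv2.imwrite(f'pics/{fn}.png',d['color'][:,:,::-1]); np.savez(f'pics/{fn}.npz',**d); return d
def px(fn,u,v,w=1):
    d=np.load(f'pics/{fn}.npz'); z=d['range_z'][v-w:v+w+1,u-w:u+w+1]; z=np.median(z[z>0])
    c=np.linalg.inv(d['K'])@[u,v,1]*z; return d['R'].T@(c-d['t'])
def plane(fn,u,v,h):
    d=np.load(f'pics/{fn}.npz'); r=d['R'].T@np.linalg.inv(d['K'])@[u,v,1]; o=-d['R'].T@d['t']; return o+r*(h-o[2])/r[2]
E
python3 - <<'E'
from h import *
for n in('scene','top'): d=snap(n,n+'0'); print(d['K'],d['R'],d['t'])
a=cv2.imread('pics/scene0.png');b=cv2.imread('pics/top0.png')
s=ctrl.get_state(); print(s,ctrl.grip_depth)
E
```

```text
[[476.46541739   0.         280.76260026]
 [  0.         476.46541739 208.3271233 ]
 [  0.           0.           1.        ]] [[ 0.8704215  -0.49226241  0.00664383]
 [-0.38740023 -0.69320633 -0.60777138]
 [ 0.30378855  0.52644345 -0.79408426]] [-0.46356847  0.24236303  0.76599372]
[[546.12793073   0.         278.22591633]
 [  0.         546.12793073 214.4077103 ]
 [  0.           0.           1.        ]] [[ 0.00117044 -0.99986277  0.01652485]
 [-0.99332815 -0.00306806 -0.11528127]
 [ 0.11531615 -0.01627966 -0.99319543]] [-0.02936663  0.54408868  1.26734657]
{'time': 0.1, 'joint_positions': array([ 1.23906523,  0.32175624, -0.0700943 ,  1.45155706,  0.02262319,
        1.37079337, -0.05687819]), 'qd': array([ 7.76768383e-04, -3.09675235e-03, -1.04629649e-04, -3.92674850e-03,
        8.89743578e-04, -6.40771346e-05, -1.15564884e-03]), 'joint_torque': array([-1.89978864e-04, -4.92571449e+01, -4.06030426e-01, -3.13398886e+01,
       -6.43422687e-02,  3.95156094e-02,  6.35659649e-05]), 'position': array([ 0.22012024, -0.61106701,  0.22156414]), 'tool_rot': array([-3.09307266e+00, -5.40336586e-01,  6.39877988e-04]), 'ft_force': array([-0.51008952,  0.2983727 ,  0.08178202]), 'torque': array([ 0.00969033, -0.01650937,  0.01723497]), 'grip_width': 1.0062951745455875} 0.0187
```

View pics/top0.png

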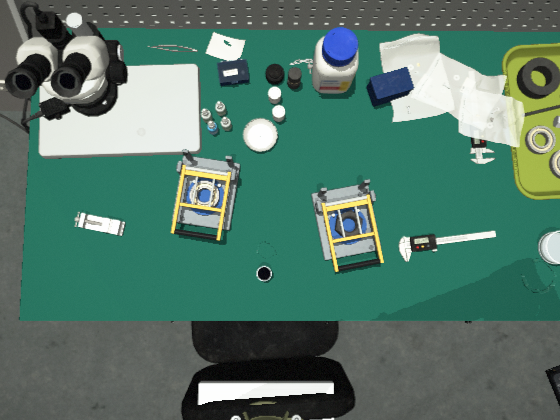

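View pics/scene0.png

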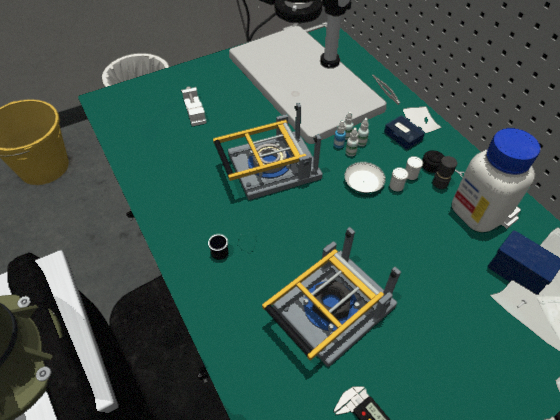

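The top view shows the bearing's guard on the left: black bar near (198,237), posts near (184,157) and (230,160). The nut's guard is on the right, with its bar near (357,267). I'll enlarge the left one.

```bash
python3 - <<'E'
from h import *
a=cv2.imread('pics/top0.png')[140:260,150:260]
b=cv2.imread('pics/scene0.png')[90:210,200:340]
a=cv2.resize(a,None,fx=5,fy=5,interpolation=cv2.INTER_CUBIC); 
cv2.imwrite('pics/c0.png',a)
for u,v in[(175,234),(198,237),(220,240),(184,157),(230,160),(204,193),(345,270),(370,266)]: print(u,v,plane('top0',u,v,.065).round(4),px('top0',u,v).round(4))
E
```

```text
175 234 [0.4942 0.2098 0.065 ] [0.4992 0.2207 0.0016]
198 237 [0.4874 0.1569 0.065 ] [0.4872 0.1566 0.0673]
220 240 [0.4806 0.1062 0.065 ] [ 4.851e-01  1.121e-01 -1.000e-04]
184 157 [0.6748 0.1929 0.065 ] [0.6849 0.2002 0.0195]
230 160 [0.6682 0.0854 0.065 ] [0.6594 0.0824 0.1053]
204 193 [0.5898 0.1448 0.065 ] [0.5963 0.1498 0.0234]
345 270 [ 0.4123 -0.1811  0.065 ] [ 0.4132 -0.1898  0.0021]
370 266 [ 0.4216 -0.2388  0.065 ] [ 4.230e-01 -2.507e-01  4.000e-04]
```

View pics/c0.png

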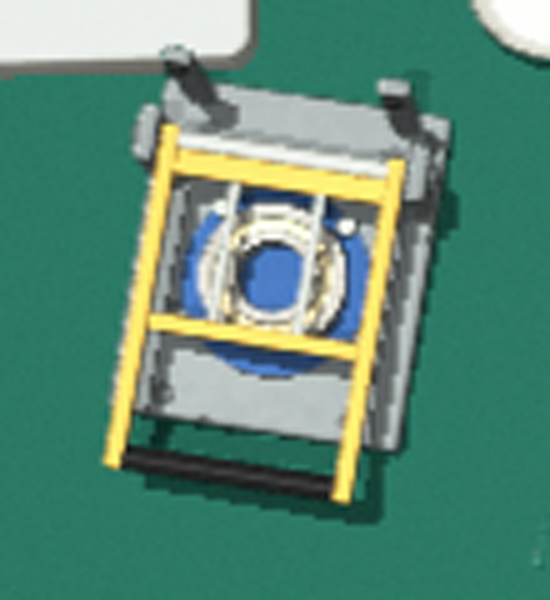

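```bash
python3 - <<'E'
from h import *
from scipy.spatial.transform import Rotation as Ro
d=np.load('pics/top0.npz'); c=d['color'].astype(int); z=d['range_z']
v,u=np.mgrid[:420,:560]
P=((np.stack([u,v,np.ones_like(u)],-1)*z[...,None])@np.linalg.inv(d['K']).T-d['t'])@d['R']
box=(u>165)&(u<245)&(v>145)&(v<250)&(z>0)
m=box&(v>222)&(c.max(-1)<60)&(P[...,2]>.05)&(P[...,2]<.085)
b=P[m]; print(len(b),b.mean(0),b.min(0),b.max(0))
e=np.linalg.svd(b[:,:2]-b[:,:2].mean(0))[2][0]; print('bar dir',e, np.degrees(np.arctan2(e[1],e[0])))
y=box&(c[...,0]>180)&(c[...,1]>130)&(c[...,2]<120)&(P[...,2]>.055)&(P[...,2]<.085)
r=cv2.minAreaRect(P[y][:,:2].astype(np.float32)); print('yellow',r,cv2.boxPoints(r),P[y].mean(0))
print('post max z',np.percentile(P[box][:,2],99.5))
s=ctrl.get_state(); print(Ro.from_rotvec(s['tool_rot']).as_matrix().round(3))
E
```

```text
187 [0.49370149 0.16351854 0.06962519] [0.48242783 0.11727405 0.05989365] [0.5058926  0.21220451 0.07875854]
bar dir [0.15136323 0.98847821] 81.29406429290151
yellow ((0.5678655505180359, 0.15211579203605652), (0.11603996902704239, 0.15957964956760406), 81.78046417236328) [[0.48060045 0.10609908]
 [0.63854086 0.08328454]
 [0.6551306  0.1981325 ]
 [0.49719024 0.22094704]] [0.58254581 0.15048169 0.07008171]
post max z 0.10711814167388374
[[ 0.941  0.339 -0.001]
 [ 0.339 -0.941  0.002]
 [-0.    -0.002 -1.   ]]
```

Bar centre is about (0.494, 0.1635), with the bar-to-hinge direction at −8.6°. First I turn the tool by −1.08 rad.

```bash
python3 -m inch '[[1,0,0,-10,-0.18],[1,0,0,-10,-0.18],[1,0,0,0,-0.18],[1,0,0,0,-0.18],[1,0,0,0,-0.18]]' 15
cat > g.py <<'E'
import sys
from h import *
from scipy.spatial.transform import Rotation as Ro
s=ctrl.get_state(); M=Ro.from_rotvec(s['tool_rot']).as_matrix(); p=s['position']
al=np.arctan2(M[1,1],M[0,1]); t=np.array([float(x) for x in sys.argv[1:4]])
print('t',s['time'],'p',p.round(4),'yaw err row twist',round(al-np.radians(-8.6),3),'shift mm',(M.T@(t-p)*1e3).round(1),'F',s['ft_force'].round(1),'w',round(s['grip_width'],3),'q',s['joint_positions'].round(2))
E
python3 g.py .46 -.1 .22
```

```text
time: 0.72
position: [0.2196, -0.6095, 0.2387]
tool_rot: [-2.518, -1.865, -0.003]
ft_force: [0.1, -0.5, -0.7]
grip_width: 0.999
t 0.725 p [ 0.2196 -0.6095  0.2387] yaw err row twist -0.146 shift mm [557.3  81.5  21.7] F [ 0.1 -0.5 -0.7] w 0.999 q [ 1.33  0.32 -0.19  1.42  0.06  1.41  0.85]
```

```bash
python3 -m inch '[[1,60,12,0,-0.08],[1,60,10,0,-0.06],[1,60,10,0,0],[1,60,10,0,0],[1,60,10,0,0]]'
python3 g.py .494 .1635 .15
```

```text
time: 1.35
position: [0.3273, -0.3218, 0.2364]
tool_rot: [-2.381, -2.031, -0.004]
ft_force: [1.7, 0.3, 0.4]
grip_width: 1.0
t 1.35 p [ 0.3273 -0.3218  0.2364] yaw err row twist -0.008 shift mm [504.6  88.7  90.8] F [1.7 0.3 0.4] w 1.0 q [ 1.14 -0.07 -0.39  1.86 -0.03  1.36  0.6 ]
```

```bash
python3 -m inch '[[1,60,10,0,-0.01],[1,60,10,0,0],[1,60,10,0,0],[1,60,10,0,0],[1,60,10,0,0]]'
python3 g.py .494 .1635 .12
```

```text
time: 1.98
position: [0.4219, -0.0243, 0.2379]
tool_rot: [-2.373, -2.043, -0.002]
ft_force: [1.4, -0.7, -1.0]
grip_width: 0.997
t 1.975 p [ 0.4219 -0.0243  0.2379] yaw err row twist 0.001 shift mm [195.6  44.2 119. ] F [ 1.4 -0.7 -1. ] w 0.997 q [ 0.9  -0.2  -0.78  1.92 -0.15  1.38  0.01]
```

```bash
python3 -m inch '[[1,55,12,0,0],[1,55,12,0,0],[1,50,12,20,0],[1,22,6,30,0],[1,0,0,20,0]]'
python3 g.py .494 .1635 .046
```

```text
time: 2.6
position: [0.4921, 0.1613, 0.1687]
tool_rot: [-2.37, -2.053, -0.01]
ft_force: [-0.6, -0.2, -0.3]
grip_width: 1.0
t 2.6 p [0.4921 0.1613 0.1687] yaw err row twist 0.007 shift mm [  1.3   1.6 122.7] F [-0.6 -0.2 -0.3] w 1.0 q [ 0.66  0.2  -1.12  1.82  0.19  1.23 -0.65]
```

```bash
python3 -m inch '[[0,2,2,20,0.007],[0,0,0,20,0],[0,0,0,20,0],[0,0,0,0,0]]'
python3 g.py .494 .1635 .046
python3 - <<'E'
from h import *
snap('scene','s1'); a=cv2.imread('pics/s1.png')[60:260,130:400]; cv2.imwrite('pics/s1c.png',cv2.resize(a,None,fx=2.9,fy=2.9))
E
```

```text
time: 3.1
position: [0.4923, 0.1632, 0.1035]
tool_rot: [-2.373, -2.044, -0.004]
ft_force: [0.9, -0.3, 0.6]
grip_width: 0.63
t 3.1 p [0.4923 0.1632 0.1035] yaw err row twist 0.001 shift mm [ 0.1  1.9 57.5] F [ 0.9 -0.3  0.6] w 0.63 q [ 0.59  0.3  -1.07  1.89  0.28  1.12 -0.74]
```

View pics/s1c.png

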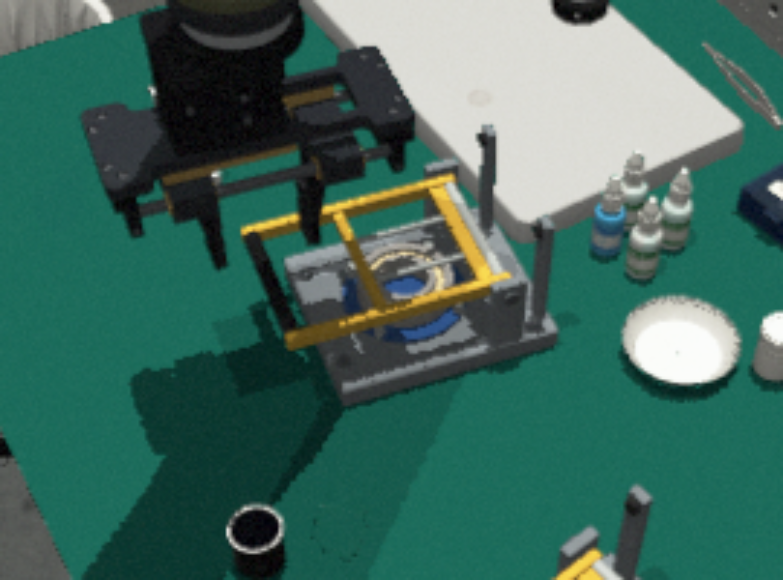

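The fingers straddle the bar, with the bar middle at (270,288) and the tips at (220,262) and (315,240) in the crop. The jaws are still closing to half, so I let them finish and go down.

```bash
python3 -m inch '[[0,0,2,0,0],[0,0,0,20,0],[0,0,0,20,0],[0,0,0,20,0],[0,0,0,0,0]]'
python3 g.py .494 .1635 .046
```

```text
time: 3.78
position: [0.496, 0.1632, 0.0412]
tool_rot: [-2.376, -2.044, -0.008]
ft_force: [0.1, 0.2, -0.7]
grip_width: 0.508
t 3.775 p [0.496  0.1632 0.0412] yaw err row twist 0.0 shift mm [ 0.  -2.  -4.8] F [ 0.1  0.2 -0.7] w 0.508 q [ 0.52  0.39 -1.01  1.94  0.38  1.02 -0.82]
```

Now close on the bar, with TCP z at about 0.045.

```bash
python3 -m inch '[[-1,0,-2,-4,0],[-1,0,0,0,0],[-1,0,0,0,0],[-1,0,0,0,0],[-1,0,0,0,0]]' 15
python3 g.py .494 .1635 .046
```

```text
time: 4.4
position: [0.4944, 0.1644, 0.0467]
tool_rot: [-2.376, -2.045, -0.01]
ft_force: [0.4, -0.2, -1.3]
grip_width: 0.129
t 4.4 p [0.4944 0.1644 0.0467] yaw err row twist 0.001 shift mm [-0.9 -0.2  0.7] F [ 0.4 -0.2 -1.3] w 0.129 q [ 0.52  0.38 -1.02  1.94  0.37  1.02 -0.81]
```

```bash
python3 -m inch '[[-1,0,1,-15,0],[-1,0,3,-20,0],[-1,0,6,-20,0]]'
cat > arc.py <<'E'
import sys
from h import *
from scipy.spatial.transform import Rotation as Ro
s=ctrl.get_state(); M=Ro.from_rotvec(s['tool_rot']).as_matrix(); p=s['position']
e=np.array([.9885,-.1495,0]); H=np.array([.4944,.1644,.0467])+.15*e
r=p-H; th=np.arctan2(r[2],-r@e)
print('t',s['time'],'theta',round(th,3),'radius',round(np.hypot(r@e,r[2]),4),'side',round((r@[.1495,.9885,0])*1e3,1),'F',s['ft_force'].round(1),'T',s['torque'].round(2),'w',round(s['grip_width'],3),'q',s['joint_positions'].round(2))
c=p
for k in sys.argv[1:]:
    k=float(k); n=H-.15*np.cos(k)*e+[0,0,.15*np.sin(k)]; print(k,(M.T@(n-c)*1e3).round(1)); c=n
E
python3 arc.py .3 .45 .6 .75 .9 1.05
```

```text
time: 4.78
position: [0.5052, 0.1626, 0.1047]
tool_rot: [-2.376, -2.046, -0.013]
ft_force: [6.8, 0.2, -5.0]
grip_width: 0.128
t 4.775 theta 0.395 radius 0.1506 side -0.2 F [ 6.8  0.2 -5. ] T [-0.05 -1.36 -0.02] w 0.128 q [ 0.58  0.32 -1.06  1.87  0.3   1.13 -0.74]
0.3 [ 0.1 -4.3 13.6]
0.45 [  0.2   8.2 -20.9]
0.6 [  0.2  11.3 -19.4]
0.75 [  0.2  14.1 -17.5]
0.9 [  0.1  16.5 -15.2]
1.05 [  0.1  18.6 -12.6]
```

```bash
python3 -m inch '[[-1,0,8,-17,0],[-1,0,11,-18,0],[-1,0,14,-17,0],[-1,0,16,-15,0]]'
python3 arc.py 1.0 1.15 1.3 1.45 1.6
```

```text
time: 5.28
position: [0.5618, 0.1536, 0.1778]
tool_rot: [2.381, 2.046, 0.035]
ft_force: [13.1, 2.6, -20.9]
grip_width: 0.132
t 5.275 theta 1.013 radius 0.1545 side -0.6 F [ 13.1   2.6 -20.9] T [ 0.62 -2.82 -0.01] w 0.132 q [ 0.56  0.35 -1.05  1.68  0.32  1.27 -0.7 ]
1.0 [0.5 0.6 4.9]
1.15 [  0.2  19.9 -10.4]
1.3 [ 0.1 21.3 -7.3]
1.45 [ 0.1 22.1 -4. ]
1.6 [ 0.  22.5 -0.7]
```

Radius runs 4 mm large, so it is pulling 21 N. I'll continue with less rise.

```bash
python3 -m inch '[[-1,0,10,0,0],[-1,0,18,-6,0],[-1,0,20,-6,0]]'
python3 arc.py 1.45 1.6 1.75 1.9
```

```text
time: 5.65
position: [0.6067, 0.147, 0.1969]
tool_rot: [-2.38, -2.048, -0.025]
ft_force: [1.7, 1.9, -7.0]
grip_width: 0.133
t 5.65 theta 1.334 radius 0.1545 side -0.4 F [ 1.7  1.9 -7. ] T [ 0.4  -0.19  0.02] w 0.133 q [ 0.5   0.44 -1.01  1.54  0.37  1.35 -0.69]
1.45 [ 0.4 18.2  1.5]
1.6 [ 0.  22.5 -0.8]
1.75 [-0.  22.3  2.5]
1.9 [-0.1 21.7  5.8]
```

```bash
python3 -m inch '[[-1,0,18,0,0],[-1,0,20,0,0],[-1,0,20,2,0],[-1,0,18,4,0]]'
python3 arc.py 1.75 1.9 1.97
python3 - <<'E'
from h import *
snap('scene','s2'); a=cv2.imread('pics/s2.png')[40:240,150:420]; cv2.imwrite('pics/s2c.png',cv2.resize(a,None,fx=2.9,fy=2.9))
E
```

```text
time: 6.15
position: [0.6827, 0.1355, 0.1971]
tool_rot: [-2.378, -2.045, -0.02]
ft_force: [-1.7, 0.4, -1.1]
grip_width: 0.133
t 6.15 theta 1.834 radius 0.1558 side -0.4 F [-1.7  0.4 -1.1] T [ 0.23  0.27 -0.01] w 0.133 q [ 0.39  0.59 -0.94  1.34  0.47  1.43 -0.67]
1.75 [  0.4 -13.9   2.7]
1.9 [-0.1 21.7  5.8]
1.97 [-0.   9.8  3.8]
```

View pics/s2c.png

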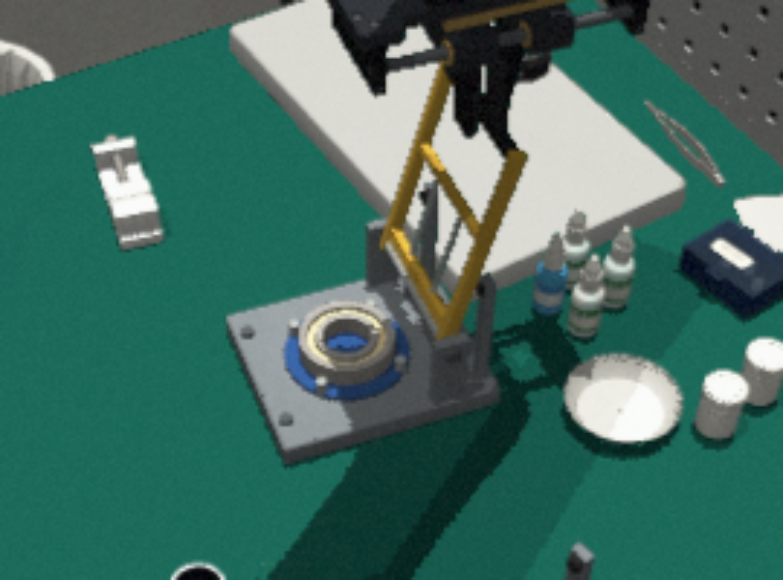

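The guard is gripped and leaning past upright, with the bearing in its nest at crop (347,345). I'll move a little further back towards the stop.

```bash
python3 -m inch '[[-1,0,8,4,0],[-1,0,6,4,0],[-1,0,0,0,0]]'
python3 arc.py 1.9 1.97
```

```text
time: 6.58
position: [0.6999, 0.1328, 0.1903]
tool_rot: [-2.38, -2.043, -0.027]
ft_force: [0.4, 1.0, -0.6]
grip_width: 0.132
t 6.575 theta 1.954 radius 0.1549 side -0.5 F [ 0.4  1.  -0.6] T [ 0.06 -0.02  0.06] w 0.132 q [ 0.37  0.63 -0.93  1.3   0.48  1.43 -0.67]
1.9 [ 0.4 -9.5  1.6]
1.97 [-0.   9.8  3.8]
```

```bash
python3 -m inch '[[0.5,0,0,0,0],[0.5,0,0,0,0],[0.5,0,0,0,0],[0.5,0,0,0,0],[0.5,0,0,0,0]]' && python3 arc.py && python3 -m inch '[[0.5,0,0,-15,0],[0.5,0,0,-20,0],[0.5,0,0,-30,0],[0.5,0,0,-40,0],[0.5,0,0,-40,0]]'; python3 arc.py
python3 - <<'E'
from h import *
snap('scene','s3'); a=cv2.imread('pics/s3.png')[0:400]; cv2.imwrite('pics/s3c.png',cv2.resize(a,None,fx=1.42,fy=1.42))
E
```

```text
time: 7.2
position: [0.6983, 0.1321, 0.1899]
tool_rot: [-2.38, -2.044, -0.021]
ft_force: [0.3, 0.1, -0.5]
grip_width: 0.612
t 7.2 theta 1.946 radius 0.1539 side -1.4 F [ 0.3  0.1 -0.5] T [-0.01 -0.05  0.02] w 0.612 q [ 0.38  0.62 -0.93  1.31  0.48  1.43 -0.67]
time: 7.82
position: [0.6963, 0.1299, 0.3419]
tool_rot: [-2.379, -2.044, -0.02]
ft_force: [1.3, -1.0, -0.4]
grip_width: 0.754
t 7.825 theta 1.754 radius 0.3003 side -4.0 F [ 1.3 -1.  -0.4] T [-0.01 -0.11  0.  ] w 0.754 q [ 0.32  0.57 -0.95  1.05  0.45  1.7  -0.62]
```

View pics/s3c.png

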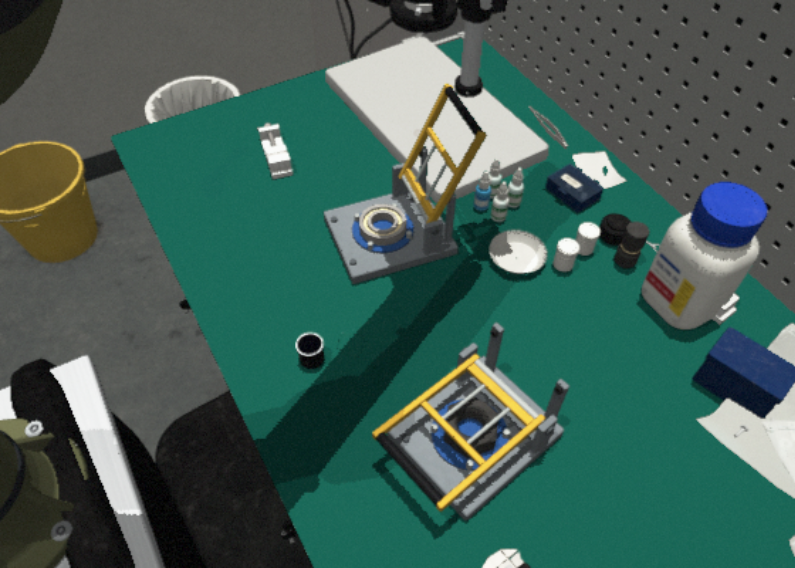

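The bearing's guard stands open (bar at about (465,110)), the bearing lies in its nest at (383,225), and the nut's guard is shut. I'll let everything settle and measure once.

```bash
python3 -m inch '[[0.5,0,0,0,0],[0.5,0,0,0,0],[0.5,0,0,0,0],[0.5,0,0,0,0]]'
python3 - <<'E'
from h import *
a=np.load('pics/s3.npz'); d=snap('scene','s4'); o=np.load('pics/scene0.npz')
print('changed px since last', (np.abs(d['color'].astype(int)-a['color']).max(-1)>60)[60:200,200:400].sum(), 'nut area vs start',(np.abs(d['range_z']-o['range_z'])>.01)[225:365,260:400].sum())
e=np.array([.9885,-.1495,0]);H=np.array([.4944,.1644,.065])+.15*e
for u,v in[(324,73),(328,77),(332,82)]:
    r=px('s4',u,v)-H; print('theta',np.arctan2(r[2],-r@e),np.hypot(r[2],r@e))
v,u=np.mgrid[:420,:560]
for n in('scene0','s4'):
    q=np.load(f'pics/{n}.npz'); P=((np.stack([u,v,np.ones_like(u)],-1)*q['range_z'][...,None])@np.linalg.inv(q['K']).T-q['t'])@q['R']
    c=np.array([.4944,.1644])+.097*e[:2]
    m=(np.linalg.norm(P[...,:2]-c,axis=-1)<.05)&(abs(P[...,2]-.039)<.005); print(n,m.sum(),'expected',c,'ring',cv2.minEnclosingCircle(P[m][:,:2].astype(np.float32)),P[m].mean(0))
E
```

```text
time: 8.38
position: [0.6973, 0.1312, 0.3503]
tool_rot: [-2.382, -2.046, -0.035]
ft_force: [-0.7, -0.7, 0.3]
grip_width: 0.751
changed px since last 6 nut area vs start 147
theta 1.9737861944320407 0.15334689674238342
theta 2.003741139097333 0.15238628652460376
theta 1.9979857197628703 0.1538187936967838
scene0 240 expected [0.5902845 0.1498985] ring ((0.586005687713623, 0.14797961711883545), 0.0360175296664238) [0.59210916 0.15562624 0.03666071]
s4 421 expected [0.5902845 0.1498985] ring ((0.5879970788955688, 0.14792582392692566), 0.036545176059007645) [0.58725506 0.14733388 0.03658439]
```

Theta measures about 2.0 rad and the guard is still. The bearing is within 2 mm of its start, and the robot is clear by about 150 mm.

```bash
python3 -c "
from bench import ctrl
print(ctrl.close_job())"
```

```text
the job is handed in; nothing more can be done
None
```

I opened the guard over the bearing, let go of it past upright, lifted clear and handed the job in after about 8.5 s of robot time. `close_job` gave no verdict. I gripped its bar at 15 N and swung it up and over. The largest wrist force I read, between moves, was about 25 N.

Last checks from the camera depth:
- **Bearing guard:** it leans back at about 1.97–2.00 rad. Two pictures 0.5 s apart showed no movement, with only 6 pixels changed around it.
- **Bearing:** its centre is about 2 mm from where it started, which is within measurement noise, since the first view was partly hidden by the guard.
- **Nut guard:** it looks shut in the last full picture and was never approached. In that region 147 of 19,600 depth pixels differed by over 10 mm from the start. I took that to be edge noise and did not check it further.
- **Robot:** the gripper is open, about 150 mm above the guard, and touching nothing, with a wrist force of about 1 N.

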